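Shift the router test fixture's lever into the third slot of its gate

ROBOT

A 6-joint arm with a two-finger parallel gripper is mounted at the origin on the work surface. World frame = base frame: x ahead of the robot, y to its left, z up, the work surface at z = 0. Lengths are in m, angles in rad, forces in N, time in s.
With the tool pointing down it reaches from about 0.3 to 0.775 m from the base axis. Payload 14.6 kg.
Tool frame: the origin (TCP) lies midway between the tips of the shut fingers; the grasp point (between the pads) lies 19 mm behind it; z points along the fingers, y is the line along which they close (so a half turn about z gives the same grasp; the last joint's range is limited). The gripper opens to 85 mm and grips with 20 to 120 N. Pads are 22 mm wide; open, the fingers measure 114 mm over their backs; the gripper's body (76 mm by 85 mm) begins 54 mm behind the grasp point. The pads swing forward as they close: fully open they stand 13 mm farther back than shut.
Start: joints at [1.279, 0.3, 1.521, -0, 1.321, -0.067], TCP at [0.123, 0.536, 0.231] pointing down, gripper open.
Joint ranges: [-3.03, 3.03], [-0.79, 2.21], [0.23, 2.52], [-1.04, 4.18], [0, 3.07], [-2.55, 2.55]. Speed limits (rad/s): [2.22, 2.22, 2.57, 3.14, 3.14, 3.14].

INTERFACE

Orientations are given as a unit quaternion [x, y, z, w].
In Python, from plant import sensors, vision, job gives the robot as it stands.
- The arm moves only by the tool send_rows, never from a script. Its argument "moves" is one flat list of numbers, 5 for each row, row after row: the shift along the tool's x, y, z scaled (see below), then the turn about the tool's z scaled (see below), then the closure in counts, from 0 (fully open) to 255 (shut). A call has exactly 10 rows; each row is the pose to reach, as a shift and turn from the pose commanded when the call began, along the tool's axes at that moment; what a row does not reach only later rows make up. The controller multiplies each number of a shift by 0.25 m and each number of a turn by 90 degrees. A row lasts 1/12 s, in which the tool goes at most 41.7 mm and 7.16 degrees, less where a joint would pass 70% of its speed; a pose out of reach is approached as far as the arm can. A call with a number of a shift or a turn outside -1 to 1 is refused whole. A call with a gripper value outside its range is refused whole. The fingers move at their own pace and stop on an object; "grip_force" is the grip in N (left out, the last holds). Time passes only in rows, so rows that repeat a pose let the fingers close, or fill a call up. It gives the time, the measured TCP pose, the force, the opening and the grip force at its end, in the units of the state.
- sensors.get_obs(): the state, without advancing time (a new reading comes with each control period).
- vision.snapshot(name): name is "scene" or "top" or "wrist"; returns (picture, depth): 384x512x3 uint8, blue, green, red; 384x512 float32, m along the optical axis (not along the pixel's ray), 0 where there is no reading.
- vision.calibration(name): a dict with "intrinsics" (3x3 intrinsics, pixels), "camera_from_world" (4x4, takes a point from world to camera coordinates); the wrist camera has in their place "hand_eye" (4x4, takes a point from camera to tool coordinates, whose origin is the TCP and whose axes are the flange's). Camera axes: x right, y down, z forward; pixel columns grow to the right and rows downward; lengths in m; the calibration is good to about 2 mm. A picture is of the moment at which its call begins: read the wrist's pose just before it. calibration takes no time and is no camera call.
- job.job_done(): hands the job in; it is judged then, once.
Trained networks look in the newest picture that a camera, given by its name, has taken for a name from the list of things; names that differ only in an ending like _2 or _b are one class to them, and where a whole thing is asked for, a point or a joint stands for the part that bears it (a point fixed in the world has none). Each returns a list of dicts, best first, with "confidence" (0 to 1); they miss things now and then, are a little off and sometimes report something else, mostly with a low value. They report only what shows in the picture. A call takes as long as a camera call.
- vision.masks_of(thing, camera): "mask" (384x512 bool, what is visible of it) and "xy" ([column, row] in pixels, amid what is visible of it).
- vision.spot_point(thing, camera): "xy" ([column, row] in pixels: a listed point, or the origin of a listed thing).
The state is a dict: "t": time; "qpos": joint angles; "dq": joint speeds; "joint_efforts": joint torques, N m; "ee_pos": TCP position; "ee_rot": TCP orientation; "force": force on the tool from outside, world axes, zero at the start; "ft_torque": the same for the moment, N m; "grip_width": opening from 0.0 (shut) to 1.0 (fully open); "finger_force": force on a finger pad.
Only numpy, scipy, OpenCV 4.12 (cv2) and the standard library are available. Lean on these libraries where they do the work, as an engineer would, in place of code of your own. Each camera call takes 0.05 s, during which the arm holds its last target. There are 200 camera calls.

TASK

Set the router test fixture to its third position: with the fingertips, push the gated lever by its knob along its left-hand rail to the crossway if it is not there already, across to the right-hand rail, and then forward (away from the robot) until it is fully home in the third slot. Only push, gently: do not pull the sprung knob up, do not ram the lever, and leave the router and the other things on the bench where they are. Leave the lever there and take the hand away.

Things in the scene. Friction and masses are not known exactly. Their poses are not given: they have to be found in the camera images.
- fixture: Router test fixture, bolted down: a grey lever box 150 (x) x 140 mm with a flat steel top (gate plate) 92 mm high, and on its left a router nest under 45 mm high, reaching to y = +360 mm on a 190 mm deep base plate. Origin: on the bench under the centre of the lever box. Axes: x = forward (away from the robot when not turned), y = left, z = up. The lever's pivot is at x = y = 0, 15 mm up.
- gate_mid (a point): Middle of the H-shaped opening in the gate plate, 92 mm up. Two rails run along x at y = +18 mm (left) and -18 mm (right); one crossway along y at x = 0 joins them. All are 16 mm wide, the stick 10 mm; inner corners are chamfered 5 mm. Slots: 1 = left rail's forward end, 2 = its rear end, 3 = right rail's forward end, 4 = its rear end, with as many black dots beside each.
- slot3 (a point): Fixed point on the gate plate (92 mm above the bench) at the centre of where the stick passes through it when fully home in the third slot: 25.5 mm forward and 18 mm right of the box's centre.
- knob_mid (a point): Middle of the lever's black knob. The knob is an upright grip, 30 to 32 mm across in its middle 30 mm, 51 mm tall overall, and its middle is 147 mm from the pivot along the lever (162 mm above the bench when the lever is upright); the stick below it is 10 mm thick. z points up along the lever.
- gimbal (a joint): Sideways lean of the lever, rad: 0 upright, positive to the right (fixture's -y), about -0.24 in the left rail and +0.24 in the right rail (stops at +-0.265). The lever stays where it is left (friction); pushing at the knob takes about 2 N, and more only against a side of the gate or a stop.
- stick (a joint): Forward lean of the lever, rad: 0 = in the crossway, positive forward (fixture's +x), +0.335 = fully home in a forward slot (stop), -0.335 = fully home in a rear slot (stop). It can cross from rail to rail only within about 0.04 of 0 (the chamfers guide it in from about 0.1). Stays where it is left; about 2 N at the knob.
- knob (a joint): How far the knob is pulled up along the stick, m: 0 down (held by a 15 N spring), 0.012 fully up. Must stay down.
- router: Black router 140 x 215 x 28 mm lying loose in the nest left of the lever box. Origin under its centre. Leave alone.
- antenna: Loose black antenna, lying, about 175 mm long along its x, 12 mm high, right of the lever box. Leave alone.
- screw_cup: Small steel bowl, 60 mm across, 34 mm high, in front (robot's side) of the lever box. Leave alone.
- screwdriver: Screwdriver lying, 160 mm long, beyond the lever box. Leave alone.
- adapter: Black plug adapter 75 x 45 x 30 mm, on the robot's side of the fixture. Leave alone.
- spray: White bottle standing, 44 mm across, 115 mm tall, beyond and to the right of the lever box. Leave alone.
- carton: Small cardboard box 100 x 150 x 60 mm, further right. Leave alone.

How it is judged:
On the way:
1. the lever is brought across the gate to the right-hand rail, through the crossway (value of joint gimbal above 0.16 rad and value of joint stick below 0.2 rad), for 0.05 s.
At the end, for the whole second after the job is handed in: The lever rests in the third slot: leaning right by more than 0.17 rad and forward by more than 0.285 rad (the stop is at 0.335, so within about 7 mm at the knob), not moving, the knob down within 2 mm, and every loose thing within 20 mm of where it stood (value of joint gimbal above 0.17 rad and value of joint stick above 0.285 rad and velocity of joint stick between -0.05 and 0.05 rad/s and value of joint knob below 0.002 m and distance of each of router, antenna, screw_cup, screwdriver, adapter, spray, carton from where it was at the start of the episode below 0.02 m); the robot touches nothing.
It fails at once if the knob is pulled up by more than 5 mm (value of joint knob above 0.005 m).
It fails at once if the lever or the fixture is rammed: pushed with more than 60 N (contact force between the fingers and fixture above 60 N).
It fails at once if the router or another loose thing is lifted, carried or shoved more than 20 mm (distance of any of router, antenna, screw_cup, screwdriver, adapter, spray, carton from where it was at the start of the episode above 0.02 m).
It also fails if it takes over 67 s, if anything falls off the work surface, if the arm or the gripper's body presses on something with over 40 N, if the wrist force passes 120 N, or if a joint passes its speed limit or range.

## Working session

There is one attempt and no reset: what is moved stays moved. The work goes in short steps, Python scripts to look and compute and a tool call to move; the robot and the scene stay as the last step left them, time stands still between calls to the robot, and variables do not carry over. Pictures are saved under pics/ and viewed, at most 10 in all, crops included, and the job is handed in when it is done.

Besides the shell and the picture viewer there is one more tool, called by a JSON object that holds its "api" and its "payload", one argument or row to a line. send_rows: Moves the arm, as the interface text tells. Its arguments: {"type":"object","properties":{"moves":{"type":"array","items":{"type":"number"}},"grip_force":{"type":"number"}},"required":["moves"]}

```bash
mkdir -p pics; cat > h.py <<'E'
import numpy as np, cv2
from scipy.spatial.transform import Rotation as R
from plant import sensors, vision, job
def world(cam, xy, depth, z=None):
    c=vision.calibration(cam); K=np.array(c["intrinsics"]); T=np.linalg.inv(np.array(c["camera_from_world"]))
    r=np.linalg.inv(K)@[xy[0],xy[1],1]
    if z is not None:
        d=T[:3,:3]@r; return T[:3,3]+d*(z-T[2,3])/d[2]
    u,v=int(round(xy[0])),int(round(xy[1])); p=depth[v-2:v+3,u-2:u+3]; p=p[p>0]
    return T[:3,:3]@(r*np.median(p))+T[:3,3]
E
python3 - <<'E'
from h import *
o=sensors.get_obs(); print(o["t"],o["ee_pos"],o["ee_rot"],o["force"],o["grip_width"])
im={}
for c in("scene","top"):
    p,d=vision.snapshot(c); im[c]=p
    for n in("knob_mid","gate_mid","slot3","fixture","spray","antenna","router"):
        for r in vision.spot_point(n,c)[:1]:
            print(c,n,r["confidence"],np.round(r["xy"],1),np.round(world(c,r["xy"],d),3), np.round(world(c,r["xy"],d,{"knob_mid":.16,"gate_mid":.092,"slot3":.092}.get(n,0)),3))
    cv2.imwrite(f"pics/{c}.png",p)
print(R.from_quat(o["ee_rot"]).as_matrix().round(3))
E
```

```text
0.0 [0.12253517 0.53593695 0.23073107] [ 1.12148514e-01  9.93691295e-01 -5.58642856e-04 -9.96085287e-05] [0.56304696 0.50634316 0.8482929 ] 1.0021152663785473
scene knob_mid 0.51 [306.9 214.4] [0.537 0.151 0.172] [0.529 0.145 0.16 ]
scene gate_mid 0.57 [290.6 219.9] [0.483 0.06  0.015] [0.527 0.099 0.092]
scene slot3 0.8 [277.5 221.5] [0.519 0.048 0.025] [0.554 0.084 0.092]
scene fixture 0.56 [289.  246.1] [0.578 0.15  0.09 ] [0.533 0.11  0.   ]
scene spray 0.59 [222.2 221.3] [ 0.629 -0.038  0.028] [ 0.617 -0.056  0.   ]
scene router 0.59 [336.6 318. ] [0.594 0.32  0.037] [0.578 0.313 0.   ]
top knob_mid 0.72 [208.5 188.3] [0.528 0.125 0.178] [0.53  0.128 0.16 ]
top gate_mid 0.69 [219.4 189.3] [0.543 0.115 0.014] [0.535 0.107 0.092]
top slot3 0.82 [231.2 183. ] [0.563 0.08  0.013] [0.554 0.075 0.092]
top fixture 0.6 [226.1 191. ] [0.538 0.094 0.022] [0.54  0.096 0.   ]
top spray 0.76 [282.9 167.2] [ 0.605 -0.068  0.075] [ 0.618 -0.074  0.   ]
top antenna 0.54 [263.3 209.2] [ 0.488 -0.017  0.01 ] [ 0.488 -0.018  0.   ]
top router 0.83 [153.9 176.9] [0.572 0.304 0.038] [0.577 0.315 0.   ]
[[-0.975  0.223 -0.   ]
 [ 0.223  0.975 -0.001]
 [ 0.    -0.001 -1.   ]]
```

```bash
python3 - <<'E'
import cv2
a=cv2.imread("pics/top.png")[100:290,90:345]; b=cv2.imread("pics/scene.png")[130:380,180:435]
cv2.imwrite("pics/c1.png",cv2.resize(a,None,fx=3,fy=3,interpolation=cv2.INTER_CUBIC)); cv2.imwrite("pics/c2.png",cv2.resize(b,None,fx=2.4,fy=2.4,interpolation=cv2.INTER_CUBIC))
E
```

```text
(no output)
```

View pics/c1.png

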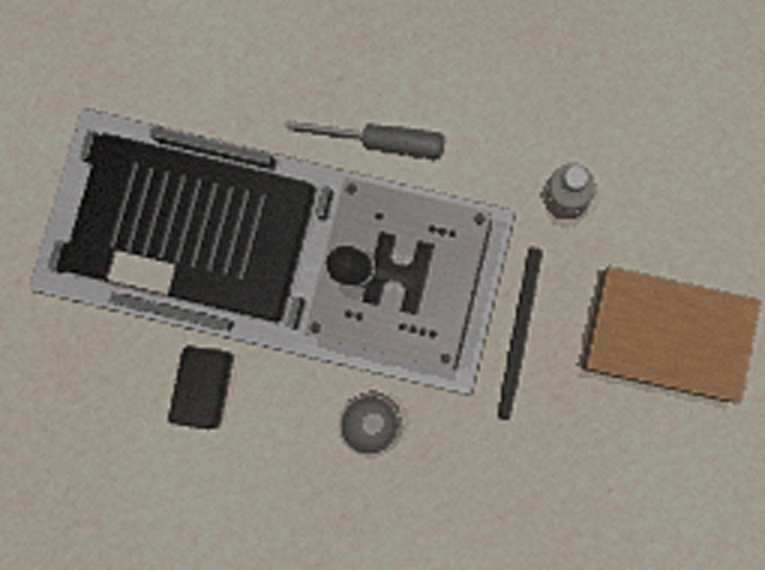

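View pics/c2.png

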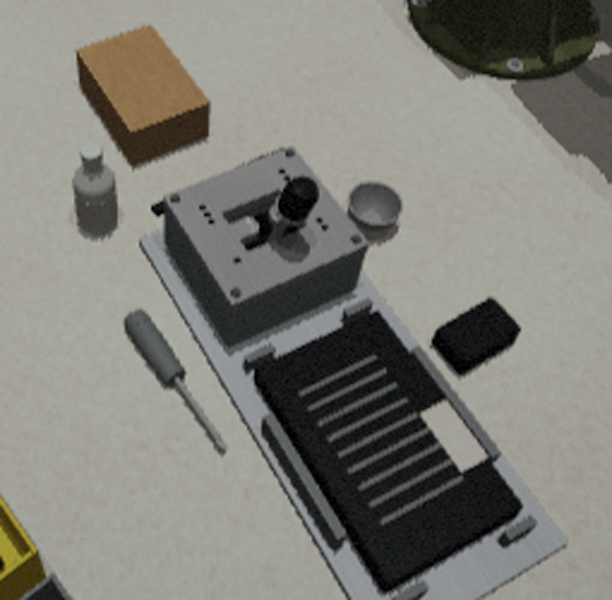

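Top view: box screws at crop pixels (350,188), (480,218), (446,358) and (316,327). The H is centred near (403,273). The knob is at (350,266), so it is in the left rail near the crossway or slightly behind it. The fixture is yawed about -13°.

```bash
cat >> h.py <<'E'
def knob(C,yaw,cam="top"):
    p,d=vision.snapshot(cam); c=vision.calibration(cam); K=np.array(c["intrinsics"]); T=np.linalg.inv(np.array(c["camera_from_world"]))
    for r in vision.masks_of("knob_mid",cam)[:1]:
        v,u=np.nonzero(r["mask"]&(d>0)); P=(np.linalg.inv(K)@np.c_[u,v,np.ones(len(u))].T*d[v,u]).T@T[:3,:3].T+T[:3,3]
        P=P[(P[:,2]>.125)&(P[:,2]<.21)]
        top=P[P[:,2]>np.percentile(P[:,2],95)-.008]
        q=(top.mean(0)-np.r_[C,0.015])@R.from_euler("z",yaw).as_matrix()
        print(cam,"conf",r["confidence"],"n",len(P),"top",top.mean(0).round(4),"all",P.mean(0).round(4),P.min(0).round(3),P.max(0).round(3),"fixture",q.round(4),"gimbal",np.arctan2(-q[1],q[2]).round(3),"stick",np.arctan2(q[0],np.hypot(q[1],q[2])).round(3))
        return p
E
python3 - <<'E'
from h import *
s=np.array([(350,188),(480,218),(446,358),(316,327)])/3+[90,100]-.33
W=np.array([world("top",x,None,.092) for x in s]); print(W.round(4))
f=(W[0]+W[1]-W[2]-W[3])[:2]; l=(W[0]+W[3]-W[1]-W[2])[:2]
print("C",W.mean(0), "yaw",np.arctan2(f[1],f[0]),np.arctan2(l[1],l[0])-np.pi/2)
h=world("top",np.array([403,273])/3+[90,100]-.33,None,.092);print("H",h)
yaw=np.arctan2(f[1],f[0]); C=W.mean(0)[:2]
knob(C,yaw); knob(C,yaw,"scene")
for n in("gate_mid","slot3"):
    print([world("top",vision.spot_point(n,"top")[0]["xy"],None,.092).round(4) for _ in range(2)])
E
```

```text
[[0.6095 0.1458 0.092 ]
 [0.5847 0.0249 0.092 ]
 [0.455  0.0522 0.092 ]
 [0.4802 0.1713 0.092 ]]
C [0.5323684  0.09853791 0.092     ] yaw -0.20109503987495464 -0.20503033209936294
H [0.53175586 0.09404781 0.092     ]
scene conf 0.79 n 266 top [0.5327 0.1417 0.1787] all [0.537  0.1413 0.1653] [0.519 0.118 0.136] [0.546 0.154 0.184] fixture [-0.0083  0.0424  0.1637] gimbal -0.253 stick -0.049
[array([0.536, 0.108, 0.092]), array([0.536, 0.108, 0.092])]
[array([0.5529, 0.0703, 0.092 ]), array([0.5529, 0.0703, 0.092 ])]
```

{"api": "send_rows", "payload": {
  "moves": [-0.09,-0.06,0,0,255,-0.18,-0.12,0,0,255,-0.27,-0.18,0,0,255,-0.36,-0.24,0,0,255,-0.45,-0.3,0,0,255,-0.54,-0.36,0,0,255,-0.63,-0.42,0,0,255,-0.72,-0.48,0,0,255,-0.81,-0.54,0,0,255,-0.89,-0.6,0,0,255],
  "grip_force": 20
}}

```text
t: 2.03
ee_pos: [0.307, 0.3392, 0.2314]
ee_rot: [0.112, 0.994, 0.0, 0.0]
force: [-0.2, 0.3, -0.3]
grip_width: 0.002
finger_force: 0.0
```

{"api": "send_rows", "payload": {
  "moves": [-0.09,-0.06,0,0.0,255,-0.18,-0.12,0,0.0,255,-0.27,-0.18,0,0.0,255,-0.36,-0.24,0,0.0,255,-0.45,-0.3,0,0.0,255,-0.54,-0.36,0,0.0,255,-0.63,-0.42,0,0.0,255,-0.72,-0.48,0,0.0,255,-0.81,-0.54,0,0.0,255,-0.89,-0.6,0,0.0,255]
}}

```text
t: 2.87
ee_pos: [0.4905, 0.1433, 0.2313]
ee_rot: [0.112, 0.994, 0.0, 0.0]
force: [-0.8, 0.3, -0.2]
grip_width: -0.001
finger_force: 0.0
```

```bash
cat >> h.py <<'E'
C=np.array([.532,.097]); YAW=-.203
def st():
    o=sensors.get_obs(); q=R.from_euler("z",-YAW).apply(o["ee_pos"]-np.r_[C,0]); f=R.from_euler("z",-YAW).apply(o["force"])
    print("t",round(o["t"],2),"tcp",np.round(o["ee_pos"],4),"fix",q.round(4),"force_fix",f.round(2),"yaw",R.from_quat(o["ee_rot"]).as_matrix()[:,0].round(3),o["grip_width"])
E
python3 - <<'E'
from h import *
st(); p=knob(C,YAW,"scene"); cv2.imwrite("pics/d.png",cv2.resize(p[60:310,160:430],None,fx=2.4,fy=2.4))
knob(C,YAW,"top")
E
```

```text
t 2.87 tcp [0.4905 0.1433 0.2313] fix [-0.05    0.037   0.2313] force_fix [-0.86  0.09 -0.22] yaw [-0.975  0.223 -0.   ] -0.0014111114874301594
scene conf 0.52 n 266 top [0.5327 0.1416 0.1785] all [0.537  0.1412 0.1652] [0.519 0.117 0.135] [0.548 0.154 0.183] fixture [-0.0083  0.0438  0.1635] gimbal -0.262 stick -0.049
```

View pics/d.png

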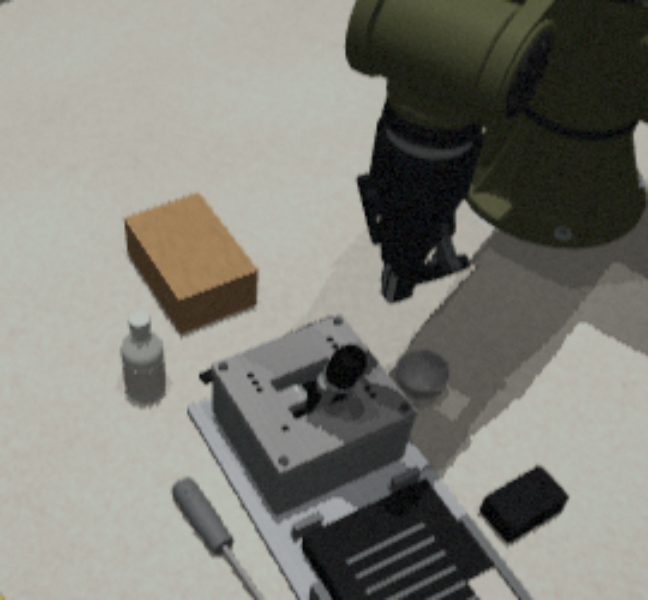

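The hand is behind the knob and clear of it. The lever is in the left rail, slightly to the rear of the crossway. Next I lower the fingers.

{"api": "send_rows", "payload": {
  "moves": [0.02,0,0.04,0,255,0.02,0,0.08,0,255,0.02,0,0.12,0,255,0.02,0,0.16,0,255,0.02,0,0.2,0,255,0.02,0,0.24,0,255,0.02,0,0.28,0,255,0.02,0,0.32,0,255,0.02,0,0.32,0,255,0.02,0,0.32,0,255]
}}

```text
t: 3.9
ee_pos: [0.4845, 0.1456, 0.1508]
ee_rot: [0.112, 0.994, -0.0, -0.0]
force: [-0.2, 1.0, 0.5]
grip_width: 0.002
finger_force: 0.0
```

{"api": "send_rows", "payload": {
  "moves": [-0.01,0,0,0,255,-0.02,0,0,0,255,-0.03,0,0,0,255,-0.04,0,0,0,255,-0.05,0,0,0,255,-0.06,0,0,0,255,-0.07,0,0,0,255,-0.08,0,0,0,255,-0.08,0,0,0,255,-0.08,0,0,0,255]
}}

```text
t: 4.73
ee_pos: [0.5041, 0.1412, 0.1513]
ee_rot: [0.112, 0.994, -0.0, -0.0]
force: [-1.4, 0.9, 1.2]
grip_width: 0.001
finger_force: 0.5
```

```bash
python3 - <<'E'
from h import *
st(); p=knob(C,YAW,"scene"); cv2.imwrite("pics/e.png",cv2.resize(p[130:310,220:400],None,fx=3.3,fy=3.3))
E
```

```text
t 4.73 tcp [0.5041 0.1412 0.1513] fix [-0.0362  0.0376  0.1513] force_fix [-1.56  0.57  1.16] yaw [-0.975  0.223  0.   ] 0.0009894476789688268
scene conf 0.7 n 252 top [0.5332 0.1417 0.1788] all [0.5377 0.1418 0.1652] [0.52  0.122 0.134] [0.547 0.154 0.184] fixture [-0.0078  0.0441  0.1638] gimbal -0.263 stick -0.046
```

View pics/e.png

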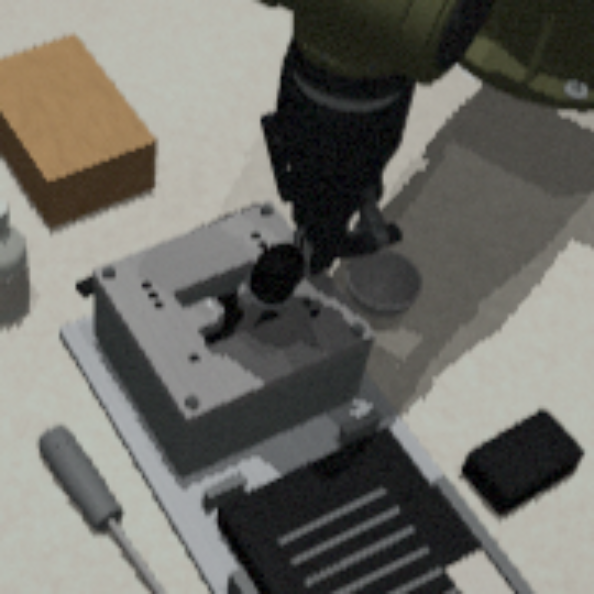

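The fingertips are just touching the knob from behind, with about 1.5 N. I'll push it about 8 mm to the crossway.

{"api": "send_rows", "payload": {
  "moves": [-0.005,0,0,0,255,-0.01,0,0,0,255,-0.015,0,0,0,255,-0.02,0,0,0,255,-0.025,0,0,0,255,-0.03,0,0,0,255,-0.034,0,0,0,255,-0.034,0,0,0,255,-0.034,0,0,0,255,-0.034,0,0,0,255]
}}

```text
t: 5.67
ee_pos: [0.5124, 0.1393, 0.1513]
ee_rot: [0.112, 0.994, -0.0, 0.0]
force: [-1.3, 1.7, 1.9]
grip_width: -0.003
finger_force: 0.7
```

```bash
python3 - <<'E'
from h import *
st(); p=knob(C,YAW,"scene")
E
```

```text
t 5.67 tcp [0.5124 0.1393 0.1513] fix [-0.0277  0.0375  0.1513] force_fix [-1.57  1.43  1.89] yaw [-0.975  0.223 -0.   ] -0.0027729020553154764
scene conf 0.73 n 265 top [0.5414 0.1395 0.179 ] all [0.5442 0.1398 0.1661] [0.517 0.115 0.135] [0.555 0.152 0.184] fixture [0.0006 0.0435 0.164 ] gimbal -0.259 stick 0.004
```

```bash
python3 - <<'E'
from h import *
o=sensors.get_obs(); p,d=vision.snapshot("scene"); c=vision.calibration("scene"); K=np.array(c["intrinsics"]); T=np.linalg.inv(np.array(c["camera_from_world"]))
v,u=np.nonzero(d>0); P=(np.linalg.inv(K)@np.c_[u,v,np.ones(len(u))].T*d[v,u]).T@T[:3,:3].T+T[:3,3]
q=R.from_quat(o["ee_rot"]).inv().apply(P-o["ee_pos"]); q=q[(abs(q[:,0])<.07)&(abs(q[:,1])<.08)]
for a in range(-110,10,10):
    s=q[(q[:,2]*1000>=a)&(q[:,2]*1000<a+10)&(q[:,0]>-.012)]
    if len(s): print(a,len(s),"x",s[:,0].min().round(3),s[:,0].max().round(3),"y",s[:,1].min().round(3),s[:,1].max().round(3))
E
```

```text
-110 76 x -0.012 0.009 y 0.011 0.047
-100 125 x -0.012 0.012 y -0.06 0.062
-90 78 x -0.012 0.01 y -0.062 0.062
-80 43 x -0.012 -0.005 y -0.051 0.053
-70 56 x -0.012 0.015 y -0.046 0.048
-60 74 x -0.012 0.013 y -0.041 0.04
-50 34 x -0.012 0.01 y -0.025 0.03
-40 18 x -0.011 -0.006 y -0.007 0.015
-30 31 x -0.012 0.001 y -0.013 0.015
-20 27 x -0.01 0.007 y -0.012 0.016
-10 8 x -0.009 0.002 y 0.007 0.014
```

{"api": "send_rows", "payload": {
  "moves": [0.03,0,-0.01,0,255,0.06,0,-0.024,0,255,0.06,0.06,-0.024,0,255,0.06,0.12,-0.024,0,255,0.06,0.18,-0.024,0,255,0.02,0.18,-0.024,0,255,-0.02,0.18,-0.024,0,255,-0.06,0.18,-0.024,0,255,-0.11,0.18,-0.024,0,255,-0.11,0.18,-0.024,0,255]
}}

```text
t: 6.65
ee_pos: [0.5509, 0.1759, 0.1571]
ee_rot: [0.113, 0.994, -0.0, 0.0]
force: [0.1, -0.4, 0.7]
grip_width: 0.002
finger_force: 0.0
```

{"api": "send_rows", "payload": {
  "moves": [0,-0.015,0,0,255,0,-0.03,0,0,255,0,-0.045,0,0,255,0,-0.06,0,0,255,0,-0.075,0,0,255,0,-0.09,0,0,255,0,-0.1,0,0,255,0,-0.1,0,0,255,0,-0.1,0,0,255,0,-0.1,0,0,255]
}}

```text
t: 7.48
ee_pos: [0.5436, 0.1526, 0.1571]
ee_rot: [0.112, 0.994, -0.0, -0.0]
force: [-0.9, 1.2, 1.0]
grip_width: 0.001
finger_force: 0.3
```

```bash
python3 - <<'E'
from h import *
st(); p=knob(C,YAW,"scene"); cv2.imwrite("pics/f.png",cv2.resize(p[130:310,220:400],None,fx=3.3,fy=3.3))
E
```

```text
t 7.48 tcp [0.5436 0.1526 0.1571] fix [0.0002 0.0568 0.1571] force_fix [-1.14  1.01  0.96] yaw [-0.975  0.223  0.   ] 0.0006042763077664749
scene conf 0.46 n 148 top [0.5453 0.1254 0.1802] all [0.5477 0.1255 0.1643] [0.539 0.106 0.139] [0.555 0.143 0.2  ] fixture [0.0073 0.0305 0.1652] gimbal -0.183 stick 0.044
```

The lever is already crossing at about 1 N, so I continue.

{"api": "send_rows", "payload": {
  "moves": [0,-0.015,0,0,255,0,-0.03,0,0,255,0,-0.045,0,0,255,0,-0.06,0,0,255,0,-0.075,0,0,255,0,-0.09,0,0,255,0,-0.105,0,0,255,0,-0.12,0,0,255,0,-0.14,0,0,255,0,-0.14,0,0,255]
}}

```text
t: 8.42
ee_pos: [0.5357, 0.1177, 0.1573]
ee_rot: [0.112, 0.994, -0.0, -0.0]
force: [1.0, 0.6, -0.3]
grip_width: 0.001
finger_force: 0.2
```

{"api": "send_rows", "payload": {
  "moves": [0,-0.012,0,0,255,0,-0.024,0,0,255,0,-0.036,0,0,255,0,-0.048,0,0,255,0,-0.06,0,0,255,0,-0.072,0,0,255,0,-0.084,0,0,255,0,-0.09,0,0,255,0,-0.09,0,0,255,0,-0.09,0,0,255]
}}

```text
t: 9.25
ee_pos: [0.5309, 0.0964, 0.1573]
ee_rot: [0.112, 0.994, -0.0, -0.0]
force: [0.2, 0.3, -0.2]
grip_width: 0.001
finger_force: 0.0
```

```bash
python3 - <<'E'
from h import *
st(); p=knob(C,YAW,"scene"); cv2.imwrite("pics/g.png",cv2.resize(p[130:310,220:400],None,fx=3.3,fy=3.3))
E
```

```text
t 9.25 tcp [0.5309 0.0964 0.1573] fix [-0.001  -0.0008  0.1573] force_fix [ 0.08  0.36 -0.22] yaw [-0.975  0.223  0.   ] 0.0014097160761921352
scene conf 0.56 n 153 top [0.5342 0.0748 0.1915] all [0.5359 0.0728 0.1671] [0.519 0.055 0.139] [0.543 0.09  0.209] fixture [ 0.0067 -0.0213  0.1765] gimbal 0.12 stick 0.038
```

View pics/g.png

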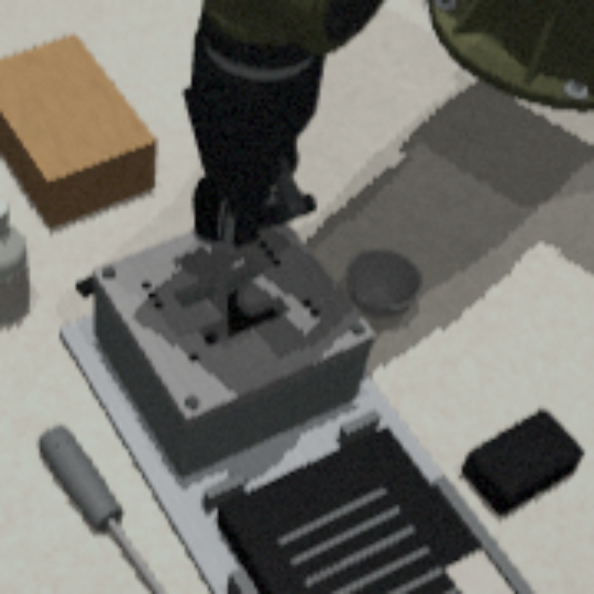

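{"api": "send_rows", "payload": {
  "moves": [0,-0.004,0,0,255,0,-0.008,0,0,255,0,-0.012,0,0,255,0,-0.016,0,0,255,0,-0.018,0,0,255,0,-0.018,0,0,255,0,-0.018,0,0,255,0,-0.018,0,0,255,0,-0.018,0,0,255,0,-0.018,0,0,255]
}}

```text
t: 10.18
ee_pos: [0.5299, 0.0922, 0.1573]
ee_rot: [0.112, 0.994, -0.0, 0.0]
force: [-0.0, 1.3, -0.9]
grip_width: 0.003
finger_force: 0.4
```

{"api": "send_rows", "payload": {
  "moves": [0,0.04,0,0,255,0.01,0.06,0,0,255,0.06,0.06,0,0,255,0.12,0.06,0.01,0,255,0.18,0.06,0.02,0,255,0.18,0.03,0.03,0,255,0.18,-0.02,0.03,0,255,0.18,-0.07,0.03,0,255,0.18,-0.12,0.03,0,255,0.18,-0.12,0.03,0,255]
}}

```text
t: 11.02
ee_pos: [0.4793, 0.0706, 0.1499]
ee_rot: [0.113, 0.994, -0.0, 0.0]
force: [-0.7, 0.3, 0.1]
grip_width: -0.0
finger_force: 0.0
```

```bash
python3 - <<'E'
from h import *
st(); p=knob(C,YAW,"scene"); cv2.imwrite("pics/i.png",cv2.resize(p[130:310,220:400],None,fx=3.3,fy=3.3))
E
```

```text
t 11.02 tcp [0.4793 0.0706 0.1499] fix [-0.0463 -0.0365  0.1499] force_fix [-0.76  0.12  0.06] yaw [-0.974  0.225 -0.   ] -9.114000947695192e-05
scene conf 0.83 n 282 top [0.5261 0.0669 0.1783] all [0.5292 0.0724 0.1642] [0.511 0.052 0.126] [0.541 0.087 0.183] fixture [ 0.0003 -0.0307  0.1633] gimbal 0.186 stick 0.002
```

View pics/i.png

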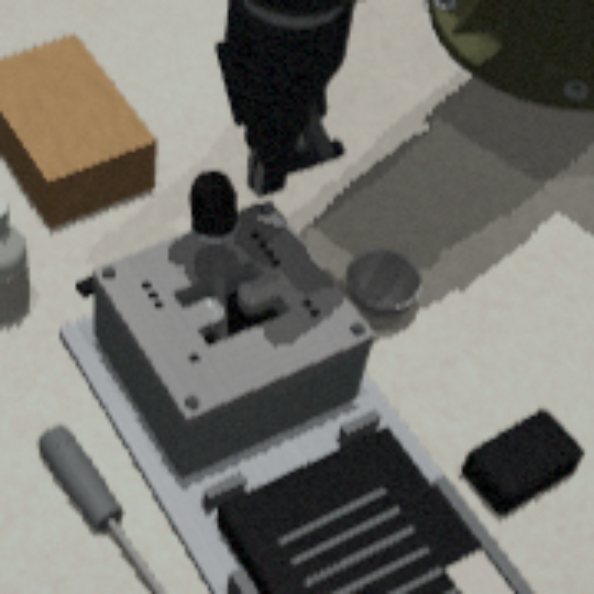

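The lever is in the right rail at the crossway and the fingers are behind it. I push forward.

{"api": "send_rows", "payload": {
  "moves": [-0.015,0,0,0,255,-0.03,0,0,0,255,-0.045,0,0,0,255,-0.06,0,0,0,255,-0.075,0,0,0,255,-0.09,0,0,0,255,-0.1,0,0,0,255,-0.11,0,0,0,255,-0.12,0,0,0,255,-0.12,0,0,0,255]
}}

```text
t: 11.95
ee_pos: [0.5089, 0.0662, 0.1498]
ee_rot: [0.112, 0.994, 0.0, 0.0]
force: [-2.1, 0.2, 1.0]
grip_width: -0.001
finger_force: 0.8
```

```bash
python3 - <<'E'
from h import *
st(); p=knob(C,YAW,"scene")
E
```

```text
t 11.95 tcp [0.5089 0.0662 0.1498] fix [-0.0164 -0.0348  0.1498] force_fix [-2.08 -0.26  1.  ] yaw [-0.975  0.223 -0.   ] -0.0006476407892265372
scene conf 0.56 n 274 top [0.5372 0.064  0.1781] all [0.5402 0.07   0.1641] [0.52  0.048 0.138] [0.552 0.084 0.183] fixture [ 0.0117 -0.0313  0.1631] gimbal 0.19 stick 0.071
```

{"api": "send_rows", "payload": {
  "moves": [-0.01,0,0,0,255,-0.02,0,0,0,255,-0.03,0,0,0,255,-0.04,0,0,0,255,-0.05,0,0,0,255,-0.06,0,0,0,255,-0.07,0,0,0,255,-0.08,0,0,0,255,-0.09,0,0,0,255,-0.1,0,0,0,255]
}}

```text
t: 12.88
ee_pos: [0.5331, 0.0606, 0.1497]
ee_rot: [0.112, 0.994, -0.0, -0.0]
force: [-2.2, 1.5, -2.2]
grip_width: -0.001
finger_force: 0.9
```

{"api": "send_rows", "payload": {
  "moves": [-0.004,0,0,0,255,-0.008,0,0,0,255,-0.012,0,0,0,255,-0.016,0,0,0,255,-0.02,0,0,0,255,-0.024,0,0,0,255,-0.028,0,0,0,255,-0.028,0,0,0,255,-0.028,0,0,0,255,-0.028,0,0,0,255]
}}

```text
t: 13.72
ee_pos: [0.5398, 0.0591, 0.1498]
ee_rot: [0.112, 0.994, -0.0, 0.0]
force: [-1.1, -0.4, -0.7]
grip_width: -0.001
finger_force: 0.6
```

```bash
python3 - <<'E'
from h import *
st(); p=knob(C,YAW,"scene")
E
```

```text
t 13.72 tcp [0.5398 0.0591 0.1498] fix [ 0.0153 -0.0355  0.1498] force_fix [-0.98 -0.58 -0.7 ] yaw [-0.975  0.223 -0.   ] -0.0012750395869202279
scene conf 0.61 n 251 top [0.5716 0.0591 0.172 ] all [0.5712 0.0657 0.1595] [0.549 0.045 0.13 ] [0.585 0.081 0.178] fixture [ 0.0464 -0.0291  0.157 ] gimbal 0.183 stick 0.283
```

Stick is about 0.29. I keep to small steps until the stop shows in the force.

{"api": "send_rows", "payload": {
  "moves": [-0.003,0,0,0,255,-0.006,0,0,0,255,-0.009,0,0,0,255,-0.012,0,0,0,255,-0.015,0,0,0,255,-0.018,0,0,0,255,-0.02,0,0,0,255,-0.02,0,0,0,255,-0.02,0,0,0,255,-0.02,0,0,0,255]
}}

```text
t: 14.65
ee_pos: [0.5447, 0.058, 0.1498]
ee_rot: [0.112, 0.994, -0.0, 0.0]
force: [-0.9, 0.7, -0.5]
grip_width: -0.003
finger_force: 0.7
```

{"api": "send_rows", "payload": {
  "moves": [-0.002,0,0,0,255,-0.004,0,0,0,255,-0.006,0,0,0,255,-0.008,0,0,0,255,-0.008,0,0,0,255,-0.008,0,0,0,255,-0.008,0,0,0,255,-0.008,0,0,0,255,-0.008,0,0,0,255,-0.008,0,0,0,255]
}}

```text
t: 15.48
ee_pos: [0.5466, 0.0576, 0.1498]
ee_rot: [0.112, 0.994, 0.0, -0.0]
force: [-2.7, 0.7, 0.1]
grip_width: -0.001
finger_force: 1.1
```

```bash
python3 - <<'E'
from h import *
st(); p=knob(C,YAW,"scene")
E
```

```text
t 15.48 tcp [0.5466 0.0576 0.1498] fix [ 0.0222 -0.0356  0.1498] force_fix [-2.77  0.12  0.08] yaw [-0.975  0.223  0.   ] -0.0005085260965815036
scene conf 0.53 n 264 top [0.5774 0.0586 0.1701] all [0.5765 0.0654 0.1567] [0.553 0.045 0.127] [0.59  0.079 0.175] fixture [ 0.0523 -0.0285  0.1551] gimbal 0.182 stick 0.32
```

{"api": "send_rows", "payload": {
  "moves": [-0.002,0,0,0,255,-0.004,0,0,0,255,-0.006,0,0,0,255,-0.008,0,0,0,255,-0.008,0,0,0,255,-0.008,0,0,0,255,-0.008,0,0,0,255,-0.008,0,0,0,255,-0.008,0,0,0,255,-0.008,0,0,0,255]
}}

```text
t: 16.42
ee_pos: [0.5482, 0.0573, 0.1495]
ee_rot: [0.112, 0.994, 0.0, -0.001]
force: [-5.0, 2.4, -2.7]
grip_width: -0.003
finger_force: 2.5
```

{"api": "send_rows", "payload": {
  "moves": [-0.002,0,0,0,255,-0.004,0,0,0,255,-0.006,0,0,0,255,-0.006,0,0,0,255,-0.006,0,0,0,255,-0.006,0,0,0,255,-0.006,0,0,0,255,-0.006,0,0,0,255,-0.006,0,0,0,255,-0.006,0,0,0,255]
}}

```text
t: 17.25
ee_pos: [0.5493, 0.057, 0.1493]
ee_rot: [0.112, 0.994, -0.0, -0.001]
force: [-7.7, 3.3, -2.5]
grip_width: 0.001
finger_force: 3.4
```

The force is rising while the lever barely moves, so it is at the stop. I back the hand off.

{"api": "send_rows", "payload": {
  "moves": [0.02,0,0,0,255,0.06,0,0,0,255,0.12,0,0,0,255,0.18,0,0,0,255,0.24,0,0,0,255,0.3,0,-0.06,0,255,0.36,0,-0.14,0,255,0.4,0,-0.24,0,255,0.4,0,-0.34,0,255,0.4,0,-0.34,0,255]
}}

```text
t: 18.08
ee_pos: [0.4541, 0.0793, 0.24]
ee_rot: [0.112, 0.994, 0.001, 0.005]
force: [-0.5, 0.5, 0.7]
grip_width: -0.001
finger_force: 0.0
```

```bash
python3 - <<'E'
from h import *
st(); p=knob(C,YAW,"scene"); cv2.imwrite("pics/z.png",cv2.resize(p[100:330,190:430],None,fx=2.5,fy=2.5))
E
```

```text
t 18.08 tcp [0.4541 0.0793 0.24  ] fix [-0.0727 -0.033   0.24  ] force_fix [-0.59  0.42  0.74] yaw [-0.975  0.223 -0.009] -0.0014486020425504874
scene conf 0.62 n 250 top [0.5786 0.0579 0.1698] all [0.5781 0.0645 0.1575] [0.557 0.043 0.129] [0.591 0.079 0.176] fixture [ 0.0536 -0.0289  0.1548] gimbal 0.184 stick 0.328
```

View pics/z.png

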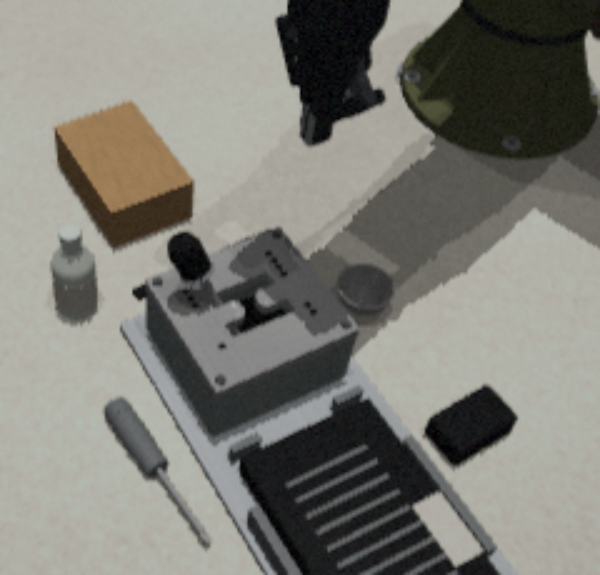

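The picture shows the lever knob at (188,255), home in the third slot, and nothing else has moved. The hand is clear.

```bash
python3 -c "
from plant import job; print(job.job_done())"
```

```text
the job is handed in; nothing more can be done
None
```

The lever is pushed fully home in the third slot (stick measured at about 0.33 rad, stop at 0.335), with pushes under about 10 N; the final picture shows the other things in place and the hand clear, and the job is handed in, with no verdict shown.

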